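# Pop a decorations tin out of the dispenser and trap it on the chute

## Robot

A 6-joint arm with a two-finger parallel gripper is mounted at the origin on the work surface. World frame = base frame: x ahead of the robot, y to its left, z up, the work surface at z = 0. Lengths are in m, angles in rad, forces in N, time in s.
With the tool pointing down it reaches from about 0.35 to 0.775 m from the base axis. Payload 5.5 kg.
Tool frame: the origin (TCP) lies midway between the tips of the shut fingers; the grasp point (between the pads) lies 19 mm behind it (robot.grasp_offset is the z of the grasp point in the tool frame, in m); z points along the fingers, y is the line along which they close (so a half turn about z gives the same grasp; the last joint's range is limited). The gripper opens to 85 mm and grips with 20 to 120 N. Pads are 22 mm wide; open, the fingers measure 114 mm over their backs; the gripper's body (76 mm by 85 mm) begins 54 mm behind the grasp point. The pads swing forward as they close: fully open they stand 13 mm farther back than shut.
Start: joints at [-1.382, 0.313, 0.046, 1.304, 0, 1.431], TCP at [0.186, -0.544, 0.231] pointing down, gripper open.
Joint ranges: [-2.76, 2.76], [-0.86, 1.69], [-1.03, 1.26], [-2.2, 2.34], [-1.47, 1.5], [-3.14, 3.14]. Speed limits (rad/s): [2.57, 2.57, 3.14, 3.14, 3.14, 3.14].

## Interface

Orientations are given as a 3x3 rotation matrix whose columns are the frame's x, y, z axes.
In Python, from plant import robot gives the robot as it stands. The module is installed in compiled form; this text tells all that it offers.
- The arm moves only by the tool apply_moves, never from a script. Its argument "plan" is a list of rows, each an object with "delta_pos": the shift along the tool's x, y, z as a fraction of full scale, a list of three; "turn": the turn, a rotation vector about the tool's x, y, z as a fraction of full scale, a list of three. A call has 1 to 5 rows; each row is the pose to reach, as a shift and turn from the pose commanded when the call began, along the tool's axes at that moment; what a row does not reach only later rows make up. Full scale, the value 1, is 0.5 m for a shift and 45 degrees for a turn. A row lasts 1/12 s, in which the tool goes at most 41.7 mm and 7.16 degrees, less where a joint would pass 70% of its speed; a pose out of reach is approached as far as the arm can. A call with a number of a shift or a turn outside -1 to 1 is refused whole. A call with a gripper value outside its range is refused whole. "claw" is the opening, from 0 (shut) to 1 (fully open), set as the call begins (left out, the last holds). The fingers move at their own pace and stop on an object; "squeeze" is the grip in N (left out, the last holds). Time passes only in rows, so rows that repeat a pose let the fingers close. It gives the time, the measured TCP pose, the force, the opening and the grip force at its end, in the units of the state.
- robot.state(): the state, without advancing time (a new reading comes with each control period).
- robot.grab_frame(name): name is "scene" or "side" or "wrist"; returns a dict with "frame" (400x640x3 uint8, red, green, blue), "fx", "fy", "cx", "cy" (pixels), "extrinsics" (4x4, takes a point from camera to world coordinates). Camera axes: x right, y up, looking along -z (the intrinsics and any distortion apply to the point x, -y, -z); pixel columns grow to the right and rows downward; lengths in m; the calibration is good to about 2 mm. The wrist camera is an equidistant fisheye: a pixel r from the principal point sees the ray r / f radians off the axis. A picture is of the moment at which its call begins. There is no depth.
- robot.finish_job(): hands the job in; it is judged then, once.
The state is a dict: "time_s": time; "qpos": joint angles; "joint_velocities": joint speeds; "effort": joint torques, N m; "position": TCP position; "tcp_rot": TCP orientation; "contact_force": force on the tool from outside, world axes, zero at the start; "moment": the same for the moment, N m; "opening": finger opening in m; "finger_force": force on a finger pad.
Only numpy, scipy, OpenCV 4.12 (cv2) and the standard library are available. Lean on these libraries where they do the work, as an engineer would, in place of code of your own. Each camera call takes 0.05 s, during which the arm holds its last target. There are 200 camera calls.

## Task

Pop the squat flat-topped tin out of the two-lane dispenser: with one fingertip press down the key beside that tin's lane, and with the other finger stop the tin on the sloping chute before it slides off the front end. Do not grasp or lift anything, do not pop out the taller shaker in the other lane, and leave the things around alone. The program finishes while holding: one finger still keeping the key down, the other still stopping the tin on the slope.

Things in the scene. Friction and masses are not known exactly. Their poses are not given: they have to be found in the camera images.
- dispenser: Fixed steel and white dispenser, 232 mm long (x), 200 mm wide (y). Origin on the table (z=0); +x to its rear spring housing (x=+108 to +158, 117 mm high), -x to the open front end, +y to the left lane. Two open lanes along x, centre lines y=+29 (left) and -29 (right), 54 mm wide, between 4 mm walls rising 10 mm above the lane floor. A key on each outer side.
- left_seat (a point): Middle of the left lane's level seat, on its floor: dispenser x=+70, z=75 mm. A tin stands here between a spring plunger behind it (pushes 2.4 N, 32 mm travel) and a gate pin in front of it (at x=+40). In front of the seat (x=+43) the floor becomes the slope.
- right_seat (a point): The same for the right lane.
- left_chute (a point): Point on the sloping floor of the left lane, on its centre line, level with the key's middle: dispenser x=-35, z=53 mm. The slippery slope falls 16 degrees towards -x, from x=+43 (z=75 mm) to the open end x=-70 (z=43 mm), where nothing stops a tin and it drops to the table. A good place for the stopping finger.
- right_chute (a point): The same for the right lane.
- tin_center (a point): Centre (half-way up) of the loose squat tin: aluminium, flat top, 50 mm diameter, 34 mm high, about 0.2 kg. It starts on the left or right seat. When its key goes down it shoots over the crest, down the slope and off the end in well under a second: the stopping finger must stand in the lane beforehand, its tip below the tin's top and clear of the floor.
- tin: The same tin; origin at the centre of its underside.
- shaker_center (a point): Centre (half-way up) of the loose taller aluminium shaker in the other lane: 50 mm diameter, 54 mm high, with a shoulder and a 28 mm wide cap. It must stay on its seat.
- left_key_top (a point): Centre of the top face of the left key: flat grey plate, 60 mm (x) by 32 mm (y), on the dispenser's left side at dispenser x=-35, y=+78 mm, top at z=76 mm when up. It belongs to the left lane (49 mm from the lane's centre line) and lies beside the slope.
- right_key_top (a point): The same for the right key, at dispenser x=-35, y=-78 mm; it belongs to the right lane.
- left_key (a joint): Left key's travel in m: 0 up, 0.010 fully down, straight down; sprung, 3 N to start and 5 N at the bottom (plus up to 1.5 N of gate friction); comes up when let go. By 0.006 its gate pin is below the floor and the tin is shot out. Hold it nearly fully down.
- right_key (a joint): The same for the right key.
- tub_center (a point): Bystander: clear plastic open tub, 90 mm diameter, 100 mm high; its centre.
- spatula: Bystander: spatula lying on the table; its origin is the centre of its underside, handle to its -x.
- jar_center (a point): Bystander: glass jar with white cap, 60 mm diameter, 85 mm high; its centre.
Not all that is in view belongs to the job. What is shaped like the tin but pink is not meant.

How it is judged:
On the way, in this order (a step that is already met when the one before it is completed fails the run):
1. the key of the squat tin's lane is pressed down (((y of tin_center in the frame of dispenser above 0 m and value of joint left_key above 0.003 m) or (y of tin_center in the frame of dispenser below 0 m and value of joint right_key above 0.003 m))).
2. the popped tin is stopped on the slope by a finger, the key still down (x of tin_center in the frame of dispenser between -0.065 and 0.035 m and contact force between the fingers and tin above 0.05 N and linear speed of tin below 0.02 m/s and ((y of tin_center in the frame of dispenser above 0 m and value of joint left_key above 0.006 m) or (y of tin_center in the frame of dispenser below 0 m and value of joint right_key above 0.006 m))), for 0.2 s.
At the end, for the whole second after the job is handed in: The squat tin is at rest (under 20 mm/s) on the slope, its centre 35 to 135 mm forward of its seat position, touched by the fingers with more than 0.05 N; its lane's key is still held down more than 6 mm of its 10; the shaker is still on its seat (within 15 mm) (all of step 2 and x of shaker_center in the frame of dispenser above 0.055 m); the arm keeps its last pose, push and grip.
It fails at once if the tin is lifted (centre more than 15 mm above its resting height on the seat) (height (world z) of tin_center above 0.107 m).
It fails at once if the tin slides off the front end (x of tin_center in the frame of dispenser below -0.075 m).
It fails at once if the other lane's key is pressed more than 3 mm ((y of tin_center in the frame of dispenser below 0 m and value of joint left_key above 0.003 m) or (y of tin_center in the frame of dispenser above 0 m and value of joint right_key above 0.003 m)).
It fails at once if the shaker is moved more than 15 mm (distance of shaker_center from where it was at the start of the episode above 0.015 m).
It fails at once if the tub, the spatula or the jar is moved more than 20 mm (distance of any of tub_center, spatula, jar_center from where it was at the start of the episode above 0.02 m).
It also fails if it takes over 32 s, if anything falls off the work surface, if the arm or the gripper's body presses on something with over 40 N, if the wrist force passes 120 N, or if a joint passes its speed limit or range.

## Working session

There is one attempt and no reset: what is moved stays moved. The work goes in short steps, Python scripts to look and compute and a tool call to move; the robot and the scene stay as the last step left them, time stands still between calls to the robot, and variables do not carry over. Pictures are saved under pics/ and viewed, at most 10 in all, crops included, and the job is handed in when it is done.

Besides the shell and the picture viewer there is one more tool, called after "Request:" as a command line: name --argument value ..., lists and objects as JSON in quotes. apply_moves: Moves the arm, as the interface text tells. Shift numbers are shares of 0.5 m and turn numbers shares of 45 degrees, none past 1 either way. Its arguments: {"type":"object","properties":{"plan":{"type":"array"},"claw":{"type":"number"},"squeeze":{"type":"number"}},"required":["plan"]}

```bash
mkdir -p pics
cat > h.py <<'E'
import numpy as np, cv2
from plant import robot
def snap(n,f):
    d=robot.grab_frame(n); cv2.imwrite('pics/'+f,d['frame'][:,:,::-1]); np.savez(f'pics/{f}.npz',**{k:np.array(v) for k,v in d.items()}); return d
def load(f): return dict(np.load(f'pics/{f}.npz'))
def ray(d,u,v):
    x=(u-d['cx'])/d['fx'];y=(v-d['cy'])/d['fy']
    E=np.array(d['extrinsics']); return E[:3,3],E[:3,:3]@np.array([x,-y,-1.])
def onz(d,u,v,z):
    o,r=ray(d,u,v); return o+r*(z-o[2])/r[2]
def proj(d,p):
    E=np.array(d['extrinsics']);c=E[:3,:3].T@(np.asarray(p)-E[:3,3])
    return d['cx']+d['fx']*c[0]/-c[2], d['cy']-d['fy']*c[1]/-c[2]
E
python3 - <<'E'
from h import *
for n in ['scene','side']:
    d=snap(n,n+'0.png'); print(n,d['fx'],d['cx'],d['cy'],np.round(d['extrinsics'],3))
s=robot.state(); print(s['time_s'],s['position'],np.round(s['tcp_rot'],3),s['opening'])
E
```

```text
scene 419.31253085573326 317.5821828063172 199.98230994992647 [[ 0.329 -0.557  0.763  1.452]
 [ 0.944  0.213 -0.252 -0.296]
 [-0.022  0.803  0.596  0.794]
 [ 0.     0.     0.     1.   ]]
side 450.9503132318197 321.31623214489576 194.39194223675005 [[-0.774  0.407 -0.485 -0.116]
 [-0.633 -0.516  0.577  0.737]
 [-0.015  0.754  0.657  0.929]
 [ 0.     0.     0.     1.   ]]
0.1 [ 0.18558386 -0.54377839  0.2304979 ] [[ 0.946  0.323 -0.   ]
 [ 0.323 -0.946  0.002]
 [ 0.    -0.002 -1.   ]] 0.08548648373032612
```

View pics/scene0.png

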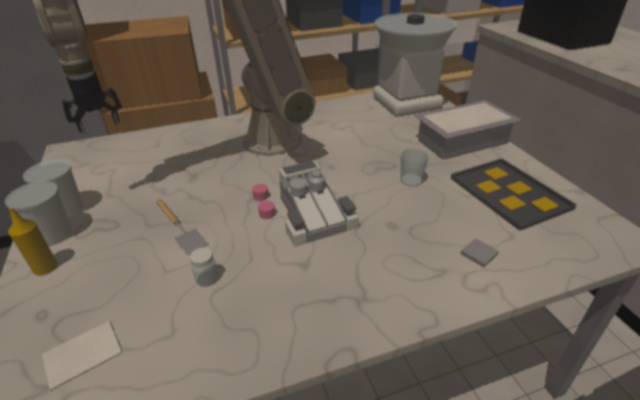

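View pics/side0.png

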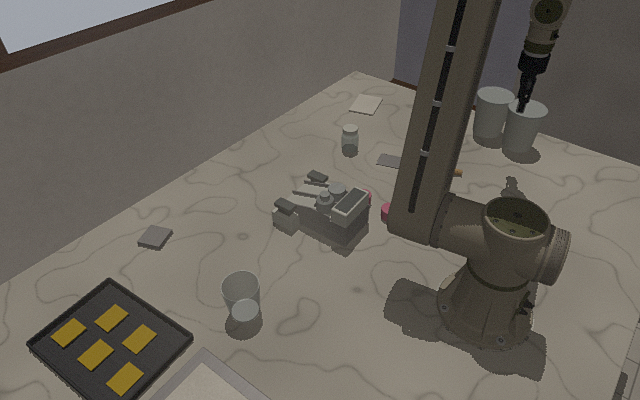

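The scene view shows the dispenser at about (318,200), with its front toward the camera and its rear at (300,172). Cylinders stand at (299,188) and (317,180), and pink decoys at (260,192) and (266,210). The side view shows the dispenser at about (325,210), a capped object at (325,198) and a flat-topped one at (338,188). Candidates for the tin are those two seated cylinders and the two pink ones. I'll crop in close to choose.

Run:
```python
import cv2,numpy as np
a=cv2.imread('pics/scene0.png')[155:250,255:375];b=cv2.imread('pics/side0.png')[160:255,260:380]
f=lambda i:cv2.convertScaleAbs(cv2.resize(i,None,fx=6,fy=6,interpolation=cv2.INTER_CUBIC),alpha=1.5)
cv2.imwrite('pics/cA.png',f(a));cv2.imwrite('pics/cB.png',f(b))
```

```text
(no output)
```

View pics/cA.png

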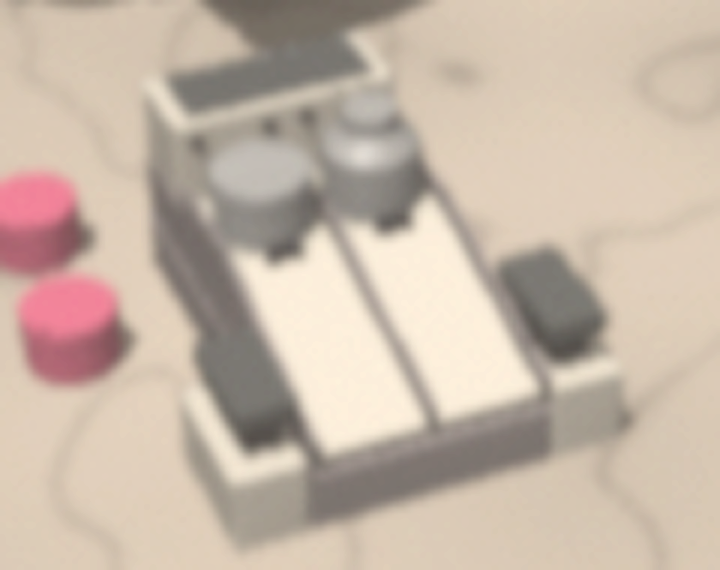

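View pics/cB.png

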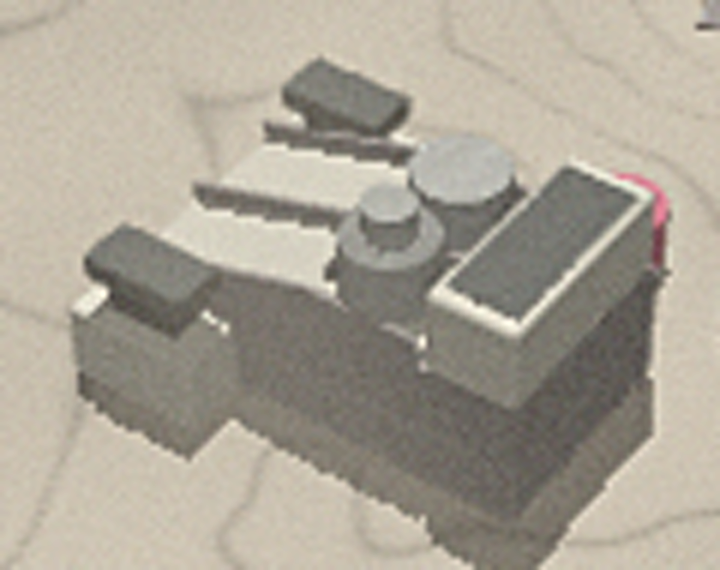

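```bash
cat > fit.py <<'E'
from h import *
M=dict(lk=(-.035,.078,.076),rk=(-.035,-.078,.076),tin=(.0665,.029,.109),cap=(.0665,-.029,.129),hou=(.133,0,.117))
A=dict(lk=(243,378),rk=(550,285),tin=(261,172),cap=(369,103),hou=(268,78))
B=dict(lk=(347,92),rk=(152,263),tin=(463,170),cap=(389,205),hou=(543,247))
def fit(names,W):
    m=np.array([M[n][:2] for n in names]);w=np.array([W[n] for n in names])
    mc,wc=m.mean(0),w.mean(0);a=m-mc;b=w-wc
    th=np.arctan2((a[:,0]*b[:,1]-a[:,1]*b[:,0]).sum(),(a*b).sum())
    R=np.array([[np.cos(th),-np.sin(th)],[np.sin(th),np.cos(th)]]);t=wc-R@mc
    return th,t,((m@R.T+t)-w)*1000
if __name__=='__main__':
    W={}
    for f,C,o in [('scene0.png',A,(255,155)),('side0.png',B,(260,160))]:
        d=load(f);P={n:onz(d,(C[n][0]+.5)/6-.5+o[0],(C[n][1]+.5)/6-.5+o[1],M[n][2])[:2] for n in M}
        th,t,r=fit(list(M),P);print(f,np.degrees(th),t,np.round(r,1).tolist())
        for n in M: W[n]=W.get(n,0)+P[n]/2
    th,t,r=fit(list(M),W);print(np.degrees(th),t,np.round(r,1).tolist())
E
python3 fit.py
```

```text
scene0.png -175.7279507826144 [0.54260078 0.00076169] [[-4.2, 2.2], [-0.4, 1.0], [-0.1, -0.3], [5.3, -1.6], [-0.6, -1.3]]
side0.png -176.9382769159021 [0.5394245  0.00063332] [[-2.1, 0.3], [-0.3, 0.1], [1.1, 0.9], [1.2, 0.1], [-0.0, -1.3]]
-176.33063435210371 [0.54101472 0.00069934] [[-3.1, 1.2], [-0.3, 0.6], [0.5, 0.3], [3.3, -0.8], [-0.3, -1.3]]
```

The crops show the flat-topped grey tin at cropA (261,172), in the left lane (world -y side). The capped shaker at cropA (369,103) is in the right lane. The left key's top centre is at cropA (243,378). Dispenser pose: origin about (0.540, 0.001), yaw about -176.7°. I'll move over it high up.

Request:
apply_moves --plan '[{"delta_pos": [0.067,-0.043,0],"turn": [0,0,0]},{"delta_pos": [0.134,-0.086,0],"turn": [0,0,0]},{"delta_pos": [0.201,-0.129,0],"turn": [0,0,0]},{"delta_pos": [0.268,-0.172,0],"turn": [0,0,0]},{"delta_pos": [0.336,-0.215,0],"turn": [0,0,0]}]' --claw 0.41

```text
time_s: 0.52
position: [0.3104, -0.3865, 0.2309]
tcp_rot: [[0.947, 0.322, -0.0], [0.322, -0.947, 0.001], [-0.0, -0.001, -1.0]]
contact_force: [1.0, -0.9, -0.0]
opening: 0.0351
finger_force: 0.0
```

Request:
apply_moves --plan '[{"delta_pos": [0.067,-0.043,0],"turn": [0,0,0]},{"delta_pos": [0.134,-0.086,0],"turn": [0,0,0]},{"delta_pos": [0.201,-0.129,0],"turn": [0,0,0]},{"delta_pos": [0.268,-0.172,0],"turn": [0,0,0]},{"delta_pos": [0.336,-0.215,0],"turn": [0,0,0]}]'

```text
time_s: 0.93
position: [0.4348, -0.2304, 0.2311]
tcp_rot: [[0.947, 0.323, -0.0], [0.323, -0.947, 0.0], [-0.0, -0.0, -1.0]]
contact_force: [1.0, 0.0, 0.4]
opening: 0.0349
finger_force: 0.0
```

Request:
apply_moves --plan '[{"delta_pos": [0.067,-0.043,0],"turn": [0,0,0.08]},{"delta_pos": [0.134,-0.086,0],"turn": [0,0,0.16]},{"delta_pos": [0.201,-0.129,0],"turn": [0,0,0.24]},{"delta_pos": [0.268,-0.172,0],"turn": [0,0,0.32]},{"delta_pos": [0.32,-0.205,0],"turn": [0,0,0.347]}]'

```text
time_s: 1.35
position: [0.5537, -0.0809, 0.2309]
tcp_rot: [[0.998, 0.055, -0.0], [0.055, -0.998, 0.001], [-0.0, -0.001, -1.0]]
contact_force: [-0.8, -0.7, 0.2]
opening: 0.0352
finger_force: 0.0
```

Request:
apply_moves --plan '[{"delta_pos": [0.052,-0.058,0.0],"turn": [0,0,0]},{"delta_pos": [0.052,-0.058,0.08],"turn": [0,0,0]},{"delta_pos": [0.052,-0.058,0.16],"turn": [0,0,0]},{"delta_pos": [0.052,-0.058,0.16],"turn": [0,0,0]}]'

```text
time_s: 1.68
position: [0.5712, -0.0508, 0.1427]
tcp_rot: [[0.998, 0.058, -0.015], [0.058, -0.998, 0.003], [-0.015, -0.004, -1.0]]
contact_force: [-1.5, -0.5, -1.3]
opening: 0.0352
finger_force: 0.0
```

Run:
```python
from h import *
d=snap('wrist','w1.png');e=snap('scene','s1.png');g=snap('side','i1.png')
s=robot.state();print(s['time_s'],s['position'],s['opening'],np.round(s['contact_force'],2));print(d['fx'],d['cx'],d['cy'],np.round(d['extrinsics'],3))
a=cv2.resize(e['frame'][130:240,260:380],None,fx=3.3,fy=3.3,interpolation=2)
b=cv2.resize(g['frame'][130:240,260:380],None,fx=3.3,fy=3.3,interpolation=2)
cv2.imwrite('pics/c1.png',cv2.convertScaleAbs(np.hstack([a,b])[:,:,::-1],alpha=1.5))
```

```text
1.8333 [ 0.57693841 -0.05343228  0.15222215] 0.03506581323828393 [0.35 0.2  0.43]
309.70691628693146 318.01054963413355 200.58166981711207 [[ 0.059  0.942  0.33   0.654]
 [-0.998  0.057  0.015 -0.046]
 [-0.005 -0.33   0.944  0.285]
 [ 0.     0.     0.     1.   ]]
```

View pics/w1.png

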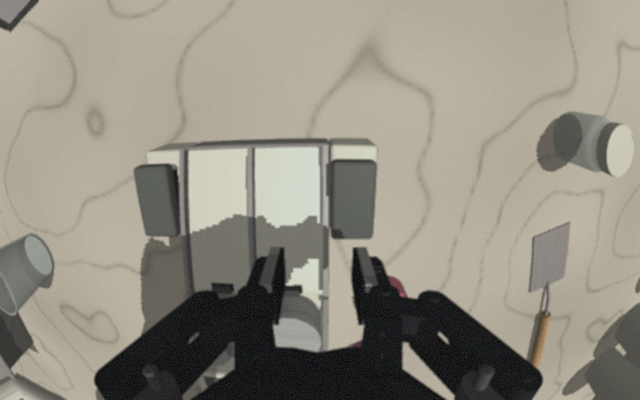

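View pics/c1.png

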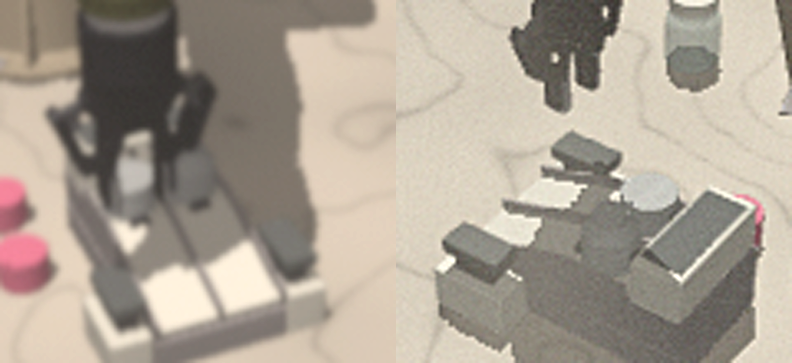

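The wrist view shows the left key's top centred at (354,198) and the right key's at (157,201). The finger tips are at about (276,250) and (361,250). I'll refine with the wrist fisheye calibration.

```bash
cat >> h.py <<'E'
def wz(d,u,v,z):
    x=(u-d['cx'])/d['fx'];y=(v-d['cy'])/d['fy'];r=np.hypot(x,y);k=np.tan(r)/r
    E=d['extrinsics'];w=E[:3,:3]@np.array([x*k,-y*k,-1.]);o=E[:3,3];return o+w*(z-o[2])/w[2]
E
python3 - <<'E'
from h import *
d=load('w1.png')
b=cv2.cvtColor(d['frame'],cv2.COLOR_RGB2GRAY)
L=wz(d,354,198,.076);R=wz(d,156,201,.076);print(L,R,np.linalg.norm(L-R))
v=(L-R)[:2];th=np.arctan2(v[1],v[0])-np.pi/2;c,s=np.cos(th),np.sin(th);Rm=np.array([[c,-s],[s,c]])
t=(L+R)[:2]/2-Rm@[-.035,0];print('yaw',np.degrees(th)%360-360,'t',t)
for p in [(333,160),(376,160),(373,238),(330,236),(135,167),(174,165),(179,235),(144,236)]: print(p,np.round(Rm.T@(wz(d,*p,.076)[:2]-t),4))
for z in (.145,.152):
  for p in [(267,250),(284,250),(353,250),(370,250)]: print(z,p,np.round(Rm.T@(wz(d,*p,z)[:2]-t),4))
s=robot.state();print('tcp in disp',Rm.T@(s['position'][:2]-t),s['position'],np.round(s['tcp_rot'],3).tolist())
E
```

```text
[ 0.58486534 -0.07536431  0.076     ] [0.57330271 0.07773359 0.076     ] 0.15353391650874762
yaw -175.6809672885459 t [ 0.54418342 -0.00145121]
(333, 160) [-0.0628  0.0618]
(376, 160) [-0.0626  0.0917]
(373, 238) [-0.0028  0.0921]
(330, 236) [-0.0053  0.0595]
(135, 167) [-0.0634 -0.0917]
(174, 165) [-0.063  -0.0555]
(179, 235) [-0.0058 -0.0613]
(144, 236) [-0.004  -0.0963]
0.145 (267, 250) [-0.0309  0.025 ]
0.145 (284, 250) [-0.031   0.0339]
0.145 (353, 250) [-0.0305  0.0692]
0.145 (370, 250) [-0.0302  0.0781]
0.152 (267, 250) [-0.0347  0.0264]
0.152 (284, 250) [-0.0347  0.0349]
0.152 (353, 250) [-0.0343  0.0684]
0.152 (370, 250) [-0.034   0.0768]
tcp in disp [-0.02874728  0.05430023] [ 0.57693841 -0.05343228  0.15222215] [[0.998, 0.056, -0.0], [0.056, -0.998, -0.0], [-0.0, 0.0, -1.0]]
```

Request:
apply_moves --plan '[{"delta_pos": [0.008,-0.002,0.04],"turn": [0,0,0]},{"delta_pos": [0.008,-0.002,0.09],"turn": [0,0,0]},{"delta_pos": [0.008,-0.002,0.13],"turn": [0,0,0]},{"delta_pos": [0.008,-0.002,0.13],"turn": [0,0,0]},{"delta_pos": [0.008,-0.002,0.13],"turn": [0,0,0]}]' --claw 0.46

```text
time_s: 2.25
position: [0.5817, -0.0528, 0.0883]
tcp_rot: [[0.998, 0.055, 0.002], [0.055, -0.998, -0.0], [0.002, 0.001, -1.0]]
contact_force: [0.0, -0.1, 0.6]
opening: 0.039
finger_force: 0.0
```

Run:
```python
from h import *
d=snap('wrist','w2.png');e=snap('scene','s2.png');g=snap('side','i2.png')
s=robot.state();print(s['time_s'],s['position'],s['opening'],np.round(s['contact_force'],2))
a=cv2.resize(e['frame'][150:250,265:365],None,fx=4,fy=4,interpolation=2)
b=cv2.resize(g['frame'][150:250,260:360],None,fx=4,fy=4,interpolation=2)
cv2.imwrite('pics/c2.png',cv2.convertScaleAbs(np.hstack([a,b])[:,:,::-1],alpha=1.7))
```

```text
2.4 [ 0.58281339 -0.05272612  0.08921779] 0.039447238370669074 [0.33 0.12 1.03]
```

View pics/c2.png

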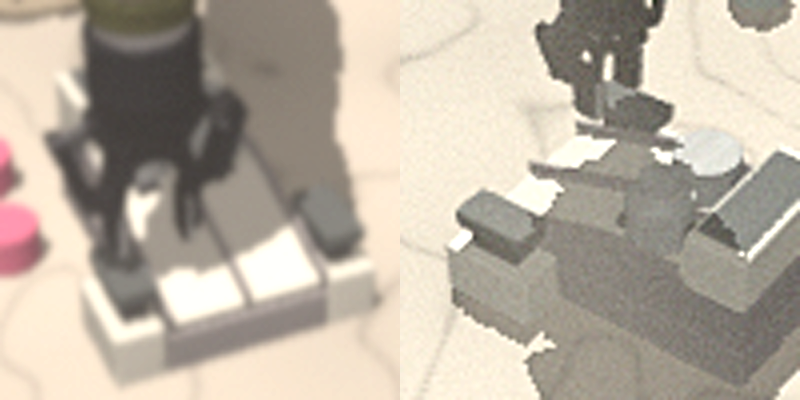

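View pics/w2.png

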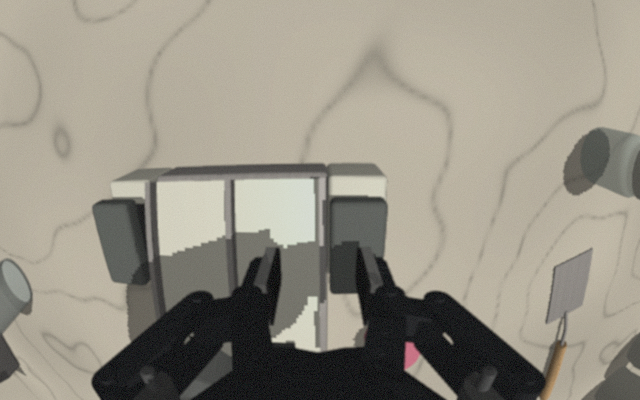

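The views show the key finger over the left key, with its tip at w2 (365,250), and the lane finger over the left lane at w2 (272,250). Next is a stepwise descent watching the force.

Request:
apply_moves --plan '[{"delta_pos": [0,0,0.012],"turn": [0,0,0]},{"delta_pos": [0,0,0.022],"turn": [0,0,0]},{"delta_pos": [0,0,0.022],"turn": [0,0,0]},{"delta_pos": [0,0,0.022],"turn": [0,0,0]}]'

```text
time_s: 2.73
position: [0.5804, -0.0518, 0.0749]
tcp_rot: [[0.998, 0.056, -0.001], [0.056, -0.998, 0.0], [-0.001, -0.0, -1.0]]
contact_force: [0.1, 0.3, -0.1]
opening: 0.0393
finger_force: 0.0
```

Request:
apply_moves --plan '[{"delta_pos": [0,0,0.008],"turn": [0,0,0]},{"delta_pos": [0,0,0.008],"turn": [0,0,0]},{"delta_pos": [0,0,0.008],"turn": [0,0,0]}]'

```text
time_s: 2.98
position: [0.581, -0.0519, 0.0714]
tcp_rot: [[0.998, 0.056, 0.0], [0.056, -0.998, -0.0], [0.0, 0.0, -1.0]]
contact_force: [-1.6, 0.2, 1.9]
opening: 0.0395
finger_force: 1.3
```

Contact starts near TCP z of 0.072. Now I'll press quickly.

Request:
apply_moves --plan '[{"delta_pos": [0,0,0.018],"turn": [0,0,0]},{"delta_pos": [0,0,0.018],"turn": [0,0,0]},{"delta_pos": [0,0,0.018],"turn": [0,0,0]},{"delta_pos": [0,0,0.018],"turn": [0,0,0]},{"delta_pos": [0,0,0.018],"turn": [0,0,0]}]'

```text
time_s: 3.4
position: [0.582, -0.0522, 0.0645]
tcp_rot: [[0.998, 0.056, 0.003], [0.056, -0.998, -0.001], [0.003, 0.001, -1.0]]
contact_force: [-3.6, 0.5, 12.7]
opening: 0.0391
finger_force: 6.6
```

Run:
```python
from h import *
w=snap('wrist','w3.png');e=snap('scene','s3.png');g=snap('side','i3.png')
s=robot.state();print(s['time_s'],s['position'],s['opening'],np.round(s['contact_force'],2),s['finger_force'])
b=cv2.resize(g['frame'][150:250,260:360],None,fx=4,fy=4,interpolation=2)
a=cv2.resize(w['frame'][170:270,230:330],None,fx=4,fy=4,interpolation=2);a=w['frame'][150:400,120:520];a=cv2.resize(a,(640,400))[:,:400]
a=cv2.resize(e['frame'][150:250,265:365],None,fx=4,fy=4,interpolation=2)
cv2.imwrite('pics/c3.png',cv2.convertScaleAbs(np.hstack([a,b])[:,:,::-1],alpha=1.7))
```

```text
3.55 [ 0.58202164 -0.05216778  0.06445941] 0.03938547997162888 [-1.62  1.04 13.21] 6.6371255049307365
```

View pics/c3.png

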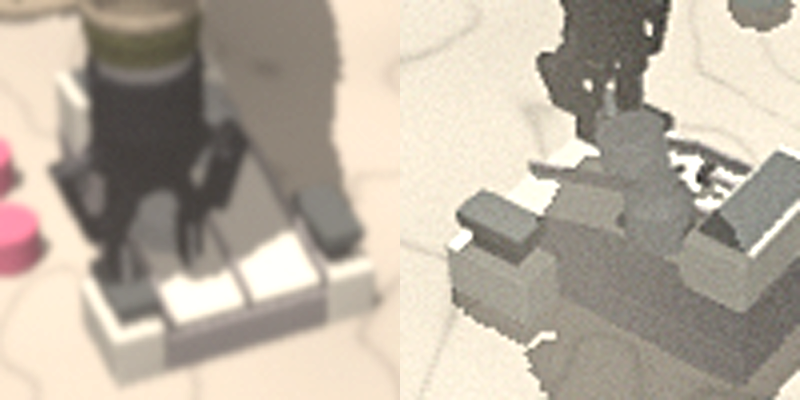

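The side view shows the tin at crop (632,140), off its seat and resting against the lane finger. The shaker is still seated at crop (655,210). I'll press slightly more to tell whether the key is bottomed.

Request:
apply_moves --plan '[{"delta_pos": [0,0,0.003],"turn": [0,0,0]},{"delta_pos": [0,0,0.003],"turn": [0,0,0]},{"delta_pos": [0,0,0.003],"turn": [0,0,0]},{"delta_pos": [0,0,0.003],"turn": [0,0,0]}]'

```text
time_s: 3.88
position: [0.582, -0.0522, 0.0643]
tcp_rot: [[0.998, 0.056, 0.004], [0.056, -0.998, -0.002], [0.004, 0.002, -1.0]]
contact_force: [-5.8, 2.1, 20.7]
opening: 0.0393
finger_force: 11.1
```

Run:
```python
from h import *
s=robot.state();print(s['time_s'],s['position'],s['opening'],np.round(s['contact_force'],2),np.round(s['moment'],2),s['finger_force'])
d=load('i3.png');p=onz(d,318,185,.097);th=np.radians(-176.2);c,q=np.cos(th),np.sin(th);R=np.array([[c,-q],[q,c]]);t=[.542,-.0005]
print('tin top in disp',R.T@(p[:2]-t),'tcp',R.T@(s['position'][:2]-t))
```

```text
3.8833 [ 0.5820334  -0.05224153  0.06426725] 0.03930246653309123 [-5.79  2.14 20.75] [-0.05  1.23 -0.17] 11.091933454663376
tin top in disp [0.01090838 0.01969781] tcp [-0.03651627  0.05428094]
```

The key is bottomed: a further 1.5 mm command moved the tool only 0.2 mm and added 8 N, and the moment is consistent with the load being on the key finger. Next I'll check that the tin is at rest, then hand in.

Run:
```python
from h import *
a=load('i3.png')['frame'][165:205,300:345].astype(np.float32).mean(2);b=snap('side','i4.png')['frame'][165:205,300:345].astype(np.float32).mean(2)
sh=cv2.phaseCorrelate(a,b);print(sh)
if np.hypot(*sh[0])<.5: print(robot.finish_job())
```

```text
((0.4676756973952969, 0.0018034100951922483), 1.0065274908807542)
the job is handed in; nothing more can be done
None
```

The squat tin was popped from the left lane and is stopped on the slope against the lane finger, with the left key held fully down and the shaker still on its seat; the job is handed in, but no verdict came back.

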